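# Unlatch and slide off the filter lid

### The job

Open the filter of the bench dust collector: press the orange snap tab all the way in, then push the blue lid along its rails onto the parking deck until the filter opening is wholly uncovered. Leave the lid lying flat between the rails; push it only, do not grip or lift it, and leave everything else on the bench where it stands.

Things in the scene. Friction and masses are not known exactly. Their poses are not given: they have to be found in the camera images.
- collector: grey dust collector, a fixed upright box 118 mm wide (its x), 300 mm long (its y) and 70 mm tall, turned up to about 0.6 rad. Origin: centre of its underside. The lid slides along its +y axis on the flat top, 70 mm above the bench, between two rails 6 mm high with inner faces at x = -53 and 53 mm. There is no wall at the end y = -150 mm, so the lid's near face is free
- lid: blue filter lid with white ribs, a loose slab 100 x 100 mm, 22 mm tall, 0.15 to 0.31 kg, slides with 1 to 3 N. Origin: centre of its underside, at the start at x 0, y -80, z 70 mm of the collector, axes parallel: upright near face at y -130 mm, far face at y -30 mm. It stands on two 4 mm runners along its sides and so passes over the pressed tab; the standing tab blocks it
- snap_tab (a joint): how far the orange snap tab is pressed straight down, in m: 0 standing 12 mm proud of the deck (as at the start), 0.012 fully in, flush with the deck. About 4 N moves it; it stays where it is left and does not spring back. It blocks the lid until pressed about 0.009
- tab_top (a point): centre of the top face of the orange snap tab, a plate 36 mm (collector x) by 38 mm (collector y). At the start this point is at x 0, y -8, z 82 mm of the collector; the tab starts 3 mm beyond the lid's far face and its top is 10 mm below the lid's top
- opening_center (a point): centre of the filter opening in the collector's top, under the lid at the start, at x 0, y -80, z 70 mm of the collector. The opening is 80 x 80 mm: x -40 to 40 mm, y -120 to -40 mm
- deck_center (a point): point on the plain flat parking deck, at x 0, y 60, z 70 mm of the collector. The deck runs from the opening (y -40 mm) to a dark end stop bar 14 mm high at y 125 mm, with a yellow line before it. With the lid against the stop the lid's origin is at y 75 mm
- jar: small jar with steel screw cap, 48 mm diameter, 60 mm tall; loose bystander, to be left alone. Origin: on its underside, near the middle
- setting_box: small black open square box, 55 x 55 x 20 mm; loose bystander, to be left alone. Origin: on its underside, near the middle
- bur_block: round brass block, 52 mm diameter, 36 mm tall; loose bystander, to be left alone. Origin: on its underside, near the middle
- hammer: small hammer lying flat, 200 mm long; loose bystander, to be left alone
- driver: screwdriver lying flat, 160 mm long; loose bystander, to be left alone
- bench_brush: bench brush lying flat, 170 mm long; loose bystander, to be left alone
- cup: blue ceramic cup, 68 mm across, 75 mm tall; loose bystander, to be left alone. Origin: on its underside, near the middle

How it is judged:
On the way, in this order (a step that is already met when the one before it is completed fails the run):
1. the snap tab is pressed in while the lid is still on its seat (value of joint snap_tab above 0.0095 m and y of lid in the frame of collector below -0.07 m), for 0.1 s.
2. the lid has been pushed off the filter opening along the rails (y of lid in the frame of collector between 0.013 and 0.085 m and z of lid in the frame of collector between 0.066 and 0.075 m and x of lid in the frame of collector between -0.012 and 0.012 m and angle between lid's own z axis and vertical below 0.05 rad), for 0.1 s.
At the end, for the whole second after the job is handed in: The tab is still in (at least 8.5 mm), and the lid lies at rest, flat (within 0.05 rad) on the deck between the rails and before the end stop, its near face past the far edge of the filter opening (lid origin at y 13 to 85 mm of the collector) (all of step 2 and value of joint snap_tab above 0.0085 m and linear speed of lid below 0.01 m/s); the robot touches nothing.
It fails at once if the lid is lifted or tipped (more than 10 mm above its seat or 0.15 rad) (z of lid in the frame of collector above 0.08 m or angle between lid's own z axis and vertical above 0.15 rad).
It fails at once if a bystander is moved by more than 15 mm (distance of any of jar, setting_box, bur_block, hammer, driver, bench_brush, cup from where it was at the start of the episode above 0.015 m).
It also fails if it takes over 42 s, if anything falls off the work surface, if the arm or the gripper's body presses on something with over 40 N, if the wrist force passes 120 N, or if a joint passes its speed limit or range.

### The arm

A 7-joint arm with a two-finger parallel gripper is mounted at the origin on the work surface. World frame = base frame: x ahead of the robot, y to its left, z up, the work surface at z = 0. Lengths are in m, angles in rad, forces in N, time in s.
With the tool pointing down it reaches from about 0.425 to 0.925 m from the base axis. Payload 6.8 kg.
Tool frame: the origin (TCP) lies on the front face of the gripper's body, between the roots of the fingers; the fingertips stand 73 mm ahead of it and the grasp point (between the pads) lies 54 mm ahead of it; z points along the fingers, x is the direction in which the jaws open and shut, and the axes are right-handed (so a half turn about z gives the same grasp; the last joint's range is limited). The gripper opens to 85 mm and grips with 20 to 120 N. Pads are 22 mm wide; open, the fingers measure 114 mm over their backs; the gripper's body (76 mm by 85 mm) begins 54 mm behind the grasp point. The pads swing forward as they close: fully open they stand 13 mm farther back than shut.
Start: joints at [1.139, 0.477, 0.022, 1.555, -0.011, 1.109, -0.083], TCP at [0.215, -0.64, 0.304] pointing down, gripper open.
Joint ranges: [-2.96, 2.96], [-0.34, 2.1], [-1.41, 1.46], [0.24, 2.44], [-1.37, 4.51], [0.17, 1.92], [-2.96, 2.96]. Speed limits (rad/s): [2.39, 2.39, 3.14, 3.14, 3.14, 3.14, 3.14].

### API

Orientations are given as a unit quaternion [w, x, y, z].
In Python, from station import get_obs, read_camera, hand_in gives the robot as it stands. The module is installed in compiled form; this text tells all that it offers.
- The arm moves only by the shell command python3 -m creep 'ROWS' [FORCE]. ROWS is JSON, a list that holds one entry, the list of rows, each a list of 7 numbers: the turn, a rotation vector about the tool's x, y, z in rad, then the shift along the tool's x, y, z in m, then the finger opening in m, from 0 to 0.0854. A call has 1 to 20 rows; each row shifts and turns the pose as measured when the row begins, along the tool's axes as they then stand; what a row does not reach is not made up. A row lasts 1/12 s, in which the tool goes at most 41.7 mm and 7.16 degrees, less where a joint would pass 70% of its speed; a pose out of reach is approached as far as the arm can. A call is refused whole if a number of a shift passes 0.0417 or a number of a turn 0.125, either way. A call with a gripper value outside its range is refused whole. The fingers move at their own pace and stop on an object; FORCE is the grip in N (left out, the last holds). Time passes only in rows, so rows that do not move let the fingers close. It gives the time, the measured TCP pose, the force and the opening at its end, in the units of the state.
- get_obs(): the state, without advancing time (a new reading comes with each control period).
- read_camera(name): name is "side" or "top"; returns a dict with "color" (384x512x3 uint8, red, green, blue), "range_z" (384x512 float32, m along the optical axis (not along the pixel's ray), 0 where there is no reading), "fovy" (degrees; the focal length in pixels is half the picture's height over the tangent of half this angle, whatever the lens; pixels are square), "cx", "cy" (the principal point, pixels), "rvec" (rotation vector, rad) and "tvec" (3), from world to camera coordinates, as OpenCV has them. Camera axes: x right, y down, z forward; pixel columns grow to the right and rows downward; lengths in m; the calibration is good to about 2 mm. A picture is of the moment at which its call begins.
- hand_in(): hands the job in, once; it reports no verdict.
The state is a dict: "t": time; "q": joint angles; "joint_vel": joint speeds; "joint_torque": joint torques, N m; "eef_pos": TCP position; "tool_rot": TCP orientation; "contact_force": force on the tool from outside, world axes, zero at the start; "torque": the same for the moment, N m; "gripper_width": opening from 0.0 (shut) to 1.0 (fully open).
Only numpy, scipy, OpenCV 4.12 (cv2) and the standard library are available. Lean on these libraries where they do the work, as an engineer would, in place of code of your own. Each camera call takes 0.05 s, during which the arm holds its last target.

## Working session

There is one attempt and no reset: what is moved stays moved. The work goes in short steps, Python scripts to look and compute and a shell command to move; the robot and the scene stay as the last step left them, time stands still between calls to the robot, and variables do not carry over. Pictures are saved under pics/ and viewed, and the job is handed in when it is done.

```bash
mkdir -p pics; cat > h.py <<'E'
import numpy as np,cv2
from station import get_obs,read_camera
def cam(n):
    c=read_camera(n); R=cv2.Rodrigues(np.array(c['rvec'],float))[0]; t=np.array(c['tvec'],float).ravel()
    f=c['color'].shape[0]/2/np.tan(np.radians(c['fovy'])/2)
    return c,R,t,f
def plane(C,uv,z):
    c,R,t,f=C; uv=np.atleast_2d(uv).astype(float)
    d=np.c_[(uv[:,0]-c['cx'])/f,(uv[:,1]-c['cy'])/f,np.ones(len(uv))]@R
    o=-R.T@t
    return o+d*((z-o[2])/d[:,2])[:,None]
def cloud(C):
    c,R,t,f=C; h,w=c['range_z'].shape; v,u=np.mgrid[:h,:w]; Z=c['range_z']
    P=np.stack([(u-c['cx'])/f*Z,(v-c['cy'])/f*Z,Z],-1)
    return (P-t)@R
E
python3 - <<'E'
from h import *
for n in('top','side'):
    C=cam(n);c=C[0]
    cv2.imwrite(f'pics/{n}0.png',c['color'][:,:,::-1]); print(n,c['fovy'],c['cx'],c['cy'],c.get('dist'),c.keys(),-C[1].T@C[2])
o=get_obs();print({k:np.round(v,3) for k,v in o.items()})
E
```

```text
top 45.806330535739306 258.68187065950394 196.4881628431416 None dict_keys(['color', 'range_z', 'fovy', 'cx', 'cy', 'rvec', 'tvec']) [0.44065757 0.00647304 1.46396891]
side 50.034674790310525 252.84192243960348 193.5545612170951 None dict_keys(['color', 'range_z', 'fovy', 'cx', 'cy', 'rvec', 'tvec']) [0.24635379 0.91882156 1.06934882]
{'t': np.float64(0.1), 'q': array([ 1.139,  0.478,  0.022,  1.556, -0.012,  1.109, -0.083]), 'joint_vel': array([-0.001, -0.   ,  0.001, -0.002,  0.001,  0.   , -0.002]), 'joint_torque': array([ 5.0000e-03, -5.9776e+01,  1.6140e+00, -2.8195e+01,  1.3000e-02,
        5.0000e-03, -0.0000e+00]), 'eef_pos': array([ 0.215, -0.64 ,  0.303]), 'tool_rot': array([-0.   ,  0.812, -0.584, -0.001]), 'contact_force': array([-0.286, -0.238, -0.082]), 'torque': array([-0.016,  0.056,  0.024]), 'gripper_width': np.float64(1.001)}
```

View pics/top0.png

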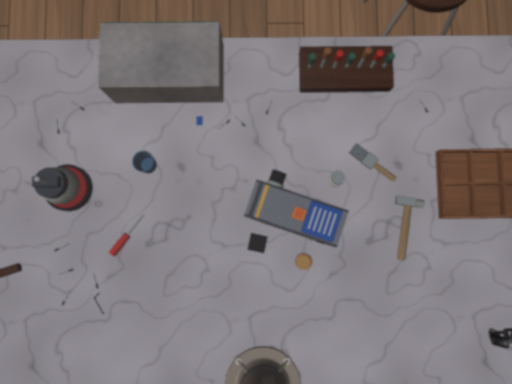

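View pics/side0.png

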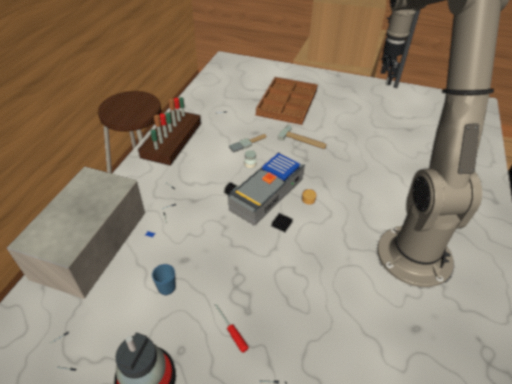

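The top view shows the collector at about (297,212), with the blue lid at (325,221), the orange tab at (299,214) and the yellow line at (262,200). The lid therefore slides to image left, which is world +y. The jar is at (337,178), the box at (257,242) and the brass block at (303,261). Next I'll measure these.

```bash
cat > m.py <<'E'
from h import *
C=cam('top');c=C[0];im=c['color'];hsv=cv2.cvtColor(im,cv2.COLOR_RGB2HSV);P=cloud(C)
roi=np.zeros(im.shape[:2],bool);roi[165:260,235:360]=1
def mk(lo,hi): 
    m=(cv2.inRange(hsv,lo,hi)>0)&roi
    n,l,s,ce=cv2.connectedComponentsWithStats(m.astype(np.uint8)); k=1+np.argmax(s[1:,4]); return l==k
tab=mk((3,140,140),(14,255,255)); lid=mk((105,110,80),(128,255,255)); yel=mk((18,80,90),(30,255,255))
for n,m,z in(('tab',tab,.082),('lid',lid,.092),('yel',yel,.07)):
    vu=np.argwhere(m); r=cv2.minAreaRect(cv2.convexHull(vu[:,::-1].astype(np.int32)))
    W=plane(C,cv2.boxPoints(r),z); 
    print(n,len(vu),'rect',np.round(r[0],1),'ctr',np.round(W.mean(0),4),'range med',np.round(np.median(P[m],0),4))
    L=[np.linalg.norm(W[i]-W[(i+1)%4]) for i in range(2)];print('  sides',np.round(L,4), [round(float(np.arctan2(*(W[(i+1)%4]-W[i])[[1,0]])),3) for i in range(2)])
# height-based collector
m=roi&(P[...,2]>.055)&(P[...,2]<.1)
n,l,s,ce=cv2.connectedComponentsWithStats(m.astype(np.uint8));m=l==1+np.argmax(s[1:,4])
q=P[m][:,:2].astype(np.float32); r=cv2.minAreaRect(q);print('coll',r, len(q))
E
python3 m.py; python3 - <<'E'
import sys;sys.path.insert(0,'.')
from h import *
C=cam('top');im=C[0]['color'][150:280,220:370,::-1]
cv2.imwrite('pics/crop0.png',cv2.resize(im,None,fx=5,fy=4.5,interpolation=cv2.INTER_CUBIC))
E
```

```text
tab 109 rect [298.5 213.4] ctr [ 0.5263 -0.1145  0.082 ] range med [ 0.527  -0.1134  0.0837]
  sides [0.03   0.0327] [-0.337, -1.903]
lid 655 rect [321.6 220.7] ctr [ 0.503  -0.1828  0.092 ] range med [ 0.5021 -0.1817  0.0937]
  sides [0.0988 0.0982] [-0.34, -1.904]
yel 124 rect [261.4 201. ] ctr [ 0.5665 -0.0018  0.07  ] range med [ 0.5659 -0.0007  0.0716]
  sides [0.1066 0.0109] [-0.34, -1.914]
coll ((0.5521080493927002, -0.11519879102706909), (0.3002096712589264, 0.1685771942138672), 70.64310455322266) 3935
```

View pics/crop0.png

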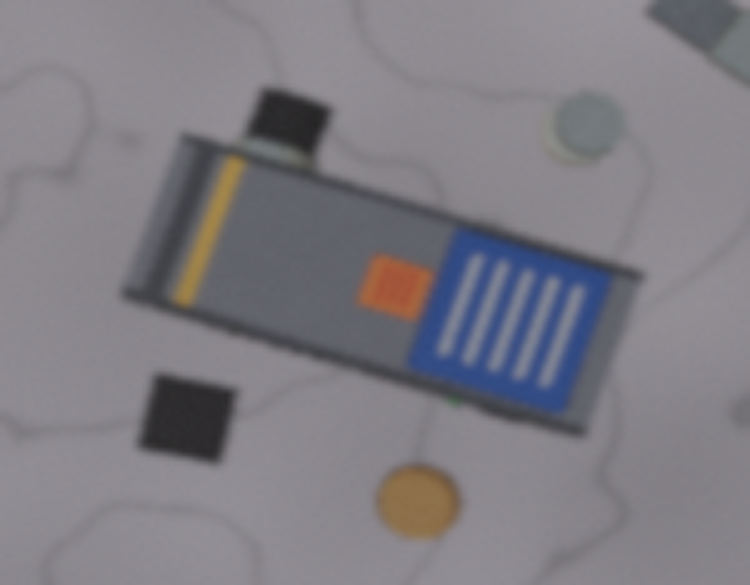

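Everything fits: tab, lid and yellow line are collinear, yaw is -0.338, sizes are right and the heights are within 2 mm. The collector origin is at about (0.5296, -0.1074). First I'll turn the tool to line up with the collector and shut the fingers.

```bash
cat > g.py <<'E'
# usage: g.py cx cy z(tip)  -> tool-frame shift for fingertip(73mm) to collector coords (mm)
import sys
from h import *
from scipy.spatial.transform import Rotation as Ro
O=np.array([.5296,-.1074,0]);yaw=-.338
B=Ro.from_euler('z',yaw).as_matrix()
o=get_obs();w=o['tool_rot'];R=Ro.from_quat([w[1],w[2],w[3],w[0]]).as_matrix()
tip=o['eef_pos']+R[:,2]*.073
print('t',round(o['t'],2),'tip in coll mm',np.round((B.T@(tip-O))*1000,1),'F coll',np.round(B.T@o['contact_force'],1),'w',round(o['gripper_width'],3))
des=np.c_[B[:,0],-B[:,1],[0,0,-1]]
print('turn needed',np.round((Ro.from_matrix(R.T@des)).as_rotvec(),3))
if len(sys.argv)>1:
    T=O+B@(np.array(list(map(float,sys.argv[1:4])))/1000); print('shift tool mm',np.round(R.T@(T-tip)*1000,1))
E
python3 g.py
python3 -m creep '[[[0,0,-0.12,0,0,0,0],[0,0,-0.12,0,0,0,0],[0,0,-0.12,0,0,0,0],[0,0,-0.12,0,0,0,0],[0,0,-0.12,0,0,0,0],[0,0,-0.12,0,0,0,0],[0,0,-0.12,0,0,0,0]]]'
python3 g.py 0 -2 130
```

```text
t 0.2 tip in coll mm [-120.7 -606.5  230.3] F coll [-0.5 -0.3 -0.2] w 0.999
turn needed [-0.     0.001 -0.909]
t: 0.78
eef_pos: [0.2146, -0.6386, 0.3011]
tool_rot: [-0.002, 0.982, -0.187, -0.002]
contact_force: [-1.0, 0.4, 0.4]
gripper_width: 0.007
t 0.78 tip in coll mm [-121.3 -605.3  228.1] F coll [-1.   0.   0.4] w 0.007
turn needed [-0.003  0.004 -0.038]
shift tool mm [  98.6 -607.2   99.6]
```

```bash

python3 -m creep '[[[0,0,-0.038,0.006,-0.035,0,0],[0,0,0,0.006,-0.04,0,0],[0,0,0,0.006,-0.04,0,0],[0,0,0,0.006,-0.04,0,0],[0,0,0,0.006,-0.04,0,0],[0,0,0,0.006,-0.04,0,0],[0,0,0,0.006,-0.04,0,0],[0,0,0,0.006,-0.04,0,0],[0,0,0,0.006,-0.04,0,0],[0,0,0,0.006,-0.04,0,0],[0,0,0,0.006,-0.04,0,0],[0,0,0,0.006,-0.04,0,0],[0,0,0,0.006,-0.04,0,0],[0,0,0,0,0,0,0]]]'
python3 g.py 0 -2 130
```

```text
t: 1.95
eef_pos: [0.461, -0.1643, 0.2988]
tool_rot: [-0.001, 0.986, -0.169, -0.002]
contact_force: [0.3, 1.4, 0.7]
gripper_width: 0.0
t 1.95 tip in coll mm [-46.1 -76.4 225.8] F coll [-0.2  1.4  0.7] w 0.0
turn needed [-0.001  0.004 -0.001]
shift tool mm [ 46.4 -74.3  95.7]
```

```bash

python3 -m creep '[[[0,0,0,0.015,-0.025,0,0],[0,0,0,0.015,-0.025,0,0],[0,0.004,0,0.015,-0.023,0,0],[0,0,0,0,0,0.03,0],[0,0,0,0,0,0.03,0],[0,0,0,0,0,0.03,0],[0,0,0,0,0,0,0]]]'
python3 g.py 0 -2 84
python3 - <<'E'
from h import *
for n,a,b in(('top',(150,280),(220,370)),('side',(130,230),(210,330))):
    im=cam(n)[0]['color'][a[0]:a[1],b[0]:b[1],::-1]
    cv2.imwrite(f'pics/{n}1.png',cv2.resize(im,None,fx=4,fy=4,interpolation=cv2.INTER_CUBIC))
E
```

```text
t: 2.53
eef_pos: [0.5336, -0.1042, 0.208]
tool_rot: [-0.001, 0.986, -0.165, 0.004]
contact_force: [-1.3, 0.9, -0.5]
gripper_width: -0.001
t 2.53 tip in coll mm [  3.3   4.5 135. ] F coll [-1.5  0.4 -0.5] w -0.001
turn needed [-0.003 -0.007  0.006]
shift tool mm [-3.7  6.6 50.9]
```

View pics/side1.png

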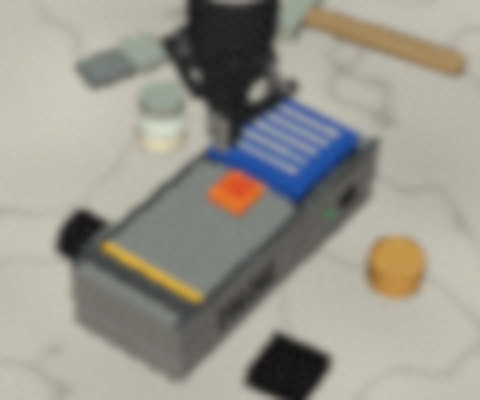

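View pics/top1.png

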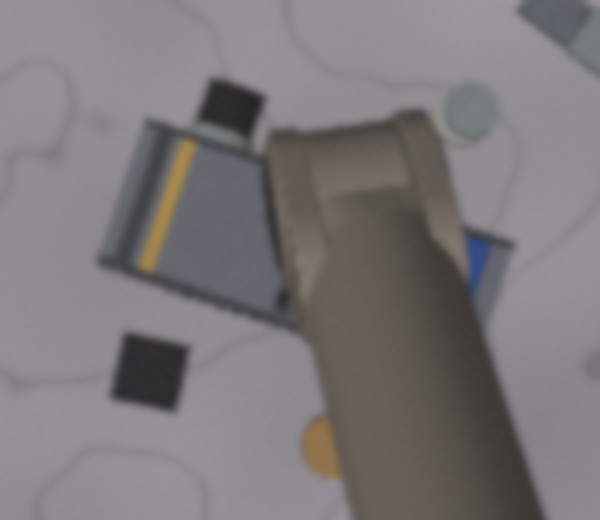

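The side view shows the shut fingertips at crop (228,145), hovering, with nothing disturbed. I'll check that this pixel agrees with the measured tip.

```bash

python3 - <<'E'
from h import *
C=cam('side');c,R,t,f=C
o=get_obs()
p=R@(o['eef_pos']-[0,0,.073])+t; print(p[0]/p[2]*f+c['cx'],p[1]/p[2]*f+c['cy'])
# tab seen in side view as second measurement
h=cv2.cvtColor(c['color'],cv2.COLOR_RGB2HSV);m=cv2.inRange(h,(3,140,140),(14,255,255));m[:, :250]=0;m[:165]=0;m[190:]=0;m[:,290:]=0
M=cv2.moments(m,True);uv=(M['m10']/M['m00'],M['m01']/M['m00']);print(uv,plane(C,uv,.082))
E
python3 g.py 0 -3 86
```

```text
266.21007629214125 165.3338527428291
(268.54117647058825, 177.76470588235293) [[ 0.52769643 -0.1090736   0.082     ]]
t 2.68 tip in coll mm [  7.2   5.3 141.1] F coll [ 0.1 -0.1  0.5] w 0.003
turn needed [-0.004 -0.017  0.005]
shift tool mm [-8.2  8.5 54.9]
```

Both agree within about a pixel. Descending with small rows.

```bash

python3 -m creep '[[[-0.004,-0.017,0.005,-0.008,0.008,0,0],[0,0,0,0,0,0.015,0],[0,0,0,0,0,0.015,0],[0,0,0,0,0,0.01,0],[0,0,0,0,0,0,0],[0,0,0,0,0,0,0]]]'
python3 g.py 0 -3 86
```

```text
t: 3.18
eef_pos: [0.5291, -0.1144, 0.1837]
tool_rot: [0.002, 0.985, -0.171, 0.006]
contact_force: [0.7, -0.3, 0.0]
gripper_width: -0.0
t 3.18 tip in coll mm [  2.7  -6.8 110.7] F coll [ 0.7 -0.1  0. ] w -0.0
turn needed [ 0.001 -0.013 -0.006]
shift tool mm [-3.1 -3.8 24.6]
```

```bash

python3 -m creep '[[[0,-0.013,-0.006,-0.003,-0.004,0.01,0],[0,0,0,0,0,0.01,0],[0,0,0,0,0,0,0],[0,0,0,0,0,0,0]]]'
python3 g.py 0 -3 86
```

```text
t: 3.52
eef_pos: [0.5287, -0.1098, 0.1646]
tool_rot: [0.001, 0.986, -0.168, 0.001]
contact_force: [-0.3, -0.5, 0.6]
gripper_width: 0.002
t 3.52 tip in coll mm [ 0.1 -2.6 91.6] F coll [-0.1 -0.6  0.6] w 0.002
turn needed [ 0.001 -0.002 -0.   ]
shift tool mm [-0.1  0.4  5.6]
```

```bash

python3 -m creep '[[[0,0,0,0,0,0.005,0],[0,0,0,0,0,0.005,0],[0,0,0,0,0,0.004,0],[0,0,0,0,0,0.003,0]]]'
python3 g.py 0 -3 70
```

```text
t: 3.85
eef_pos: [0.5293, -0.1096, 0.1471]
tool_rot: [0.001, 0.986, -0.168, 0.002]
contact_force: [-0.5, 0.5, 4.0]
gripper_width: -0.0
t 3.85 tip in coll mm [ 0.7 -2.2 74.1] F coll [-0.6  0.3  4. ] w -0.0
turn needed [ 0.001 -0.003  0.   ]
shift tool mm [-0.7  0.8  4.1]
```

The 4 N reading means the tab is moving. I'll continue to flush.

```bash

python3 -m creep '[[[0,0,0,0,0,0.003,0],[0,0,0,0,0,0.002,0]]]'
python3 g.py 0 -3 70
python3 -m creep '[[[0,0,0,0,0,0.002,0],[0,0,0,0,0,0.002,0]]]'
python3 g.py 0 -3 70
```

```text
t: 4.02
eef_pos: [0.5295, -0.1096, 0.1426]
tool_rot: [0.001, 0.986, -0.168, 0.001]
contact_force: [-11.6, 0.8, 35.6]
gripper_width: -0.003
t 4.02 tip in coll mm [ 0.8 -2.2 69.6] F coll [-11.2  -3.1  35.6] w -0.003
turn needed [ 0.002 -0.003  0.   ]
shift tool mm [-0.8  0.8 -0.4]
t: 4.18
eef_pos: [0.5295, -0.1094, 0.1426]
tool_rot: [0.003, 0.986, -0.168, 0.001]
contact_force: [-9.3, 1.3, 27.3]
gripper_width: 0.002
t 4.18 tip in coll mm [ 0.8 -2.2 69.6] F coll [-9.2 -1.9 27.3] w 0.002
turn needed [ 0.005 -0.003 -0.   ]
shift tool mm [-0.8  0.8 -0.4]
```

It bottomed out at tip z 69.6 mm with a hard stop. Now I'll raise the tool and move back behind the lid.

```bash

python3 -m creep '[[[0,0,0,0,0,-0.02,0],[0,0,0,0,0,-0.02,0],[0,0,0,0,0,-0.02,0],[0,0,0,0,0,0,0],[0,0,0,0,0.03,0,0.03],[0,0,0,0,0.035,0,0.03],[0,0,0,0,0.035,0,0.03],[0,0,0,0,0.035,0,0.03],[0,0,0,0,0.035,0,0.03],[0,0,0,0,0,0,0.03],[0,0,0,0,0,0,0.03]]]'
python3 g.py 0 -175 79
python3 - <<'E'
from h import *
for n,a,b in(('top',(150,280),(220,370)),('side',(130,230),(210,330))):
    im=cam(n)[0]['color'][a[0]:a[1],b[0]:b[1],::-1]
    cv2.imwrite(f'pics/{n}2.png',cv2.resize(im,None,fx=4,fy=4,interpolation=cv2.INTER_CUBIC))
E
```

```text
t: 5.1
eef_pos: [0.4721, -0.2738, 0.2024]
tool_rot: [0.002, 0.986, -0.165, 0.002]
contact_force: [-0.6, 0.2, -0.1]
gripper_width: 0.352
t 5.1 tip in coll mm [   1.3 -176.2  129.4] F coll [-0.6 -0.  -0.1] w 0.352
turn needed [ 0.002 -0.005  0.006]
shift tool mm [-1.5 -1.3 50.4]
```

View pics/side2.png

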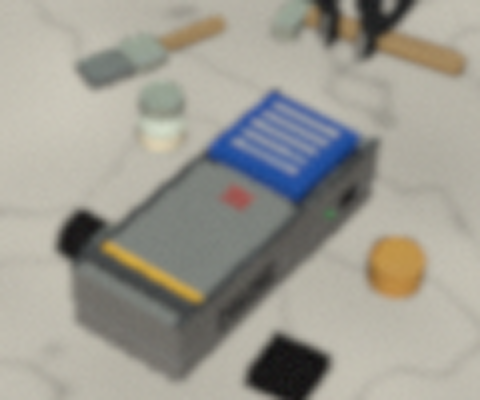

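View pics/top2.png

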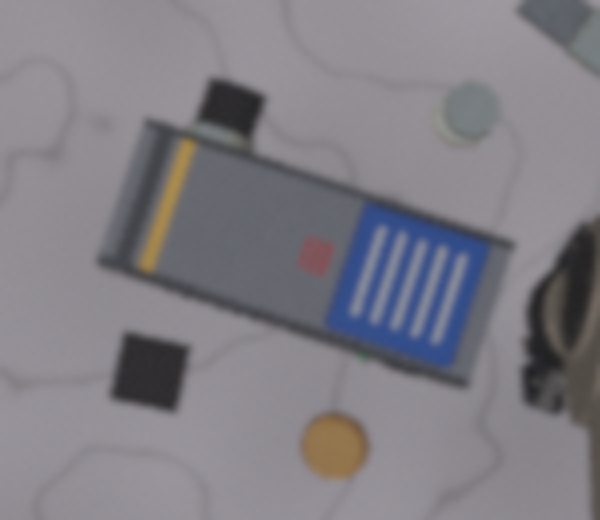

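The tab now sits flush (its pink mark is at top crop (315,255)) and the lid hasn't moved. I'll lower the tool behind the lid.

```bash

python3 -m creep '[[[0.002,-0.005,0.006,-0.0015,0,0.015,0.03],[0,0,0,0,0,0.015,0.03],[0,0,0,0,0,0.015,0.03],[0,0,0,0,0,0,0.03],[0,0,0,0,0,0,0.03]]]'
python3 g.py 0 -150 78
```

```text
t: 5.62
eef_pos: [0.4745, -0.2661, 0.156]
tool_rot: [-0.001, 0.987, -0.163, 0.001]
contact_force: [0.1, 0.1, -0.3]
gripper_width: 0.356
t 5.62 tip in coll mm [   0.8 -167.8   83. ] F coll [ 0.1  0.2 -0.3] w 0.356
turn needed [-0.002 -0.001  0.011]
shift tool mm [ -0.6 -17.8   5. ]
```

```bash

python3 -m creep '[[[-0.002,0,0.011,-0.0006,-0.004,0.005,0.03],[0,0,0,0,-0.008,0,0.03],[0,0,0,0,-0.008,0,0.03],[0,0,0,0,-0.008,0,0.03],[0,0,0,0,0,0,0.03]]]'
python3 g.py 0 -100 78
```

```text
t: 6.03
eef_pos: [0.4861, -0.2344, 0.1529]
tool_rot: [0.0, 0.986, -0.167, 0.002]
contact_force: [-0.0, -0.4, 1.3]
gripper_width: 0.351
t 6.03 tip in coll mm [   1.5 -134.2   79.9] F coll [ 0.1 -0.4  1.3] w 0.351
turn needed [-0.    -0.004  0.003]
shift tool mm [ -1.4 -34.2   1.9]
```

```bash

python3 -m creep '[[[0,-0.004,0.003,-0.0014,-0.008,0.001,0.03],[0,0,0,0,-0.008,0,0.03],[0,0,0,0,-0.008,0,0.03]]]'
python3 g.py 0 -16 78
python3 - <<'E'
from h import *
for n,a,b in(('top',(150,280),(220,370)),('side',(130,230),(210,330))):
    im=cam(n)[0]['color'][a[0]:a[1],b[0]:b[1],::-1]
    cv2.imwrite(f'pics/{n}3.png',cv2.resize(im,None,fx=4,fy=4,interpolation=cv2.INTER_CUBIC))
E
```

```text
t: 6.28
eef_pos: [0.4932, -0.2116, 0.1529]
tool_rot: [0.001, 0.986, -0.17, 0.001]
contact_force: [0.4, -1.1, -0.2]
gripper_width: 0.35
t 6.28 tip in coll mm [   0.3 -110.6   79.9] F coll [ 0.8 -0.9 -0.2] w 0.35
turn needed [ 0.002 -0.002 -0.003]
shift tool mm [ -0.6 -94.6   1.7]
```

View pics/side3.png

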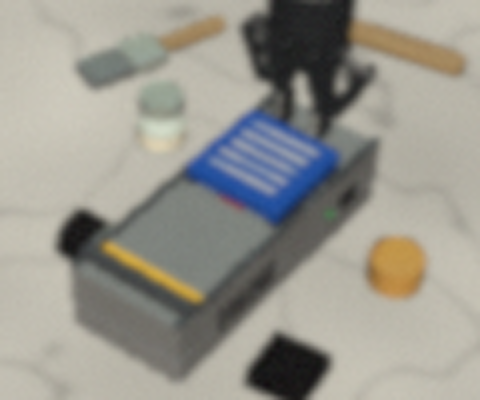

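The lid is sliding straight and its far edge is passing over the pressed tab at about crop (232,203). Nothing else has moved, so I'll keep pushing.

```bash

python3 -m creep '[[[0,0,0,0,-0.008,0,0.03],[0,0,0,0,-0.008,0,0.03],[0,0,0,0,-0.008,0,0.03],[0,0,0,0,-0.008,0,0.03],[0,0,0,0,-0.008,0,0.03],[0,0,0,0,-0.008,0,0.03]]]'
python3 g.py 0 -16 78
```

```text
t: 6.88
eef_pos: [0.5102, -0.1634, 0.1528]
tool_rot: [0.002, 0.985, -0.17, 0.001]
contact_force: [-0.2, -2.2, 1.0]
gripper_width: 0.352
t 6.88 tip in coll mm [  0.4 -59.5  79.8] F coll [ 0.6 -2.1  1. ] w 0.352
turn needed [ 0.003 -0.002 -0.004]
shift tool mm [ -0.5 -43.5   1.7]
```

```bash

python3 -m creep '[[[0,0,-0.004,0,-0.008,0,0.03],[0,0,0,0,-0.008,0,0.03],[0,0,0,0,-0.008,0,0.03],[0,0,0,0,-0.008,0,0.03],[0,0,0,0,-0.007,0,0.03],[0,0,0,0,-0.003,0,0.03],[0,0,0,0,0,0,0.03]]]'
python3 g.py 0 -16 78
python3 -m creep '[[[0,0,0,0,0.015,0,0.03],[0,0,0,0,0.02,0,0.03],[0,0,0,0,0,-0.03,0.03],[0,0,0,0,0,-0.04,0.03],[0,0,0,0,0,-0.04,0.03],[0,0,0,0,0.04,0,0.03],[0,0,0,0,0.04,0,0.03],[0,0,0,0,0.04,0,0.03],[0,0,0,0,0.04,0,0.03],[0,0,0,0,0,0,0.03],[0,0,0,0,0,0,0.03]]]'
python3 g.py; sed -i "s/tab=mk((3,140,140),(14,255,255)); //;s/('tab',tab,.082),//" m.py; python3 m.py
python3 - <<'E'
from h import *
for n,a,b in(('top',(150,280),(220,370)),('side',(130,230),(210,330))):
    im=cam(n)[0]['color'][a[0]:a[1],b[0]:b[1],::-1]
    cv2.imwrite(f'pics/{n}4.png',cv2.resize(im,None,fx=4,fy=4,interpolation=cv2.INTER_CUBIC))
E
```

```text
t: 7.47
eef_pos: [0.5265, -0.1163, 0.1528]
tool_rot: [0.001, 0.986, -0.166, 0.001]
contact_force: [-0.9, -1.3, 1.1]
gripper_width: 0.352
t 7.47 tip in coll mm [ 0.1 -9.5 79.8] F coll [-0.4 -1.5  1.1] w 0.352
turn needed [ 0.002 -0.002  0.005]
shift tool mm [-0.1  6.5  1.8]
t: 8.38
eef_pos: [0.4633, -0.303, 0.2678]
tool_rot: [-0.002, 0.987, -0.161, 0.003]
contact_force: [0.6, 1.1, -0.8]
gripper_width: 0.354
t 8.38 tip in coll mm [   2.6 -206.1  194.8] F coll [ 0.2  1.2 -0.8] w 0.354
turn needed [-0.005 -0.005  0.014]
lid 624 rect [280.  207.4] ctr [ 0.5445 -0.058   0.092 ] range med [ 0.5423 -0.0573  0.0936]
  sides [0.0981 0.0969] [-0.331, -1.904]
yel 123 rect [261.3 200.9] ctr [ 0.5665 -0.0017  0.07  ] range med [ 0.566  -0.0007  0.0719]
  sides [0.1066 0.0108] [-0.34, -1.914]
coll ((0.5502982139587402, -0.1146966814994812), (0.30129149556159973, 0.16900095343589783), 69.4632568359375) 3603
```

View pics/side4.png

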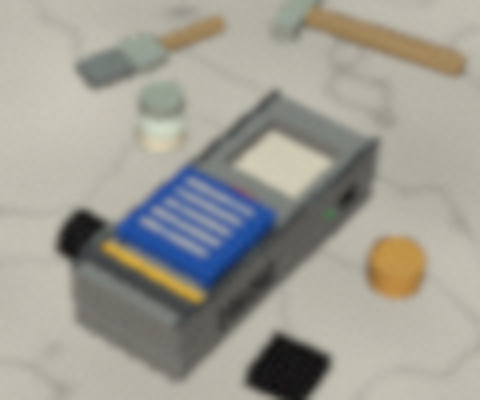

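View pics/top4.png

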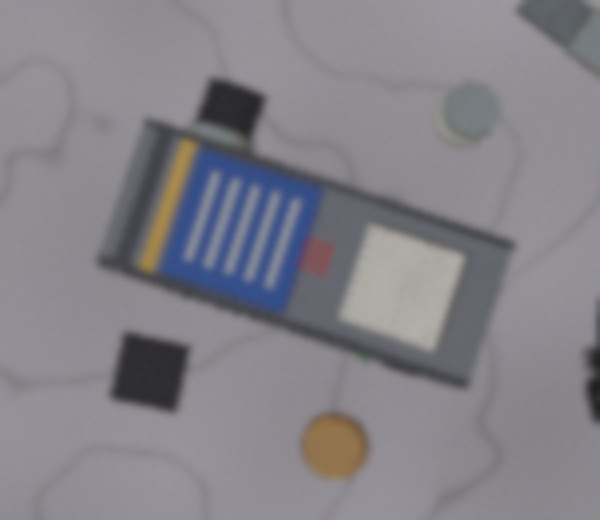

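The filter opening is fully clear (top crop (400,287)). The lid lies flat at collector y of about 51 mm, the tab is flush and the bystanders are unmoved. Handing in.

```bash
python3 -c "
from station import *
print(hand_in()); print(get_obs()['contact_force'])"
```

```text
the job is handed in; nothing more can be done
None
the job is handed in; nothing more can be done
```

The filter is open and I handed the job in. `hand_in()` gave no verdict, and robot time was about 8.5 s of the 42 s allowed.

- **Tab:** I pressed it with the shut fingers until it hit a hard stop at tip height 69.6 mm, which is flush with the deck. The wrist force rose briefly to about 36 N there. It still looked flush in the pictures after the press and at the end.
- **Lid:** I pushed its near face with the fingers 30 mm apart, at about 2 N, for roughly 131 mm. In the last top view its origin was at about x -2 mm, y 51 mm in the collector frame, within the 13 to 85 mm allowed. Its top measured about 94 mm high against an expected 92 mm, within the camera's 2 mm calibration, so it is lying flat. Its direction was within 0.01 rad of the rails.
- **Opening and bystanders:** The opening is fully uncovered. The bystanders in the cropped final pictures (jar, setting box, bur block, brush, hammer) look unmoved. The driver and cup were outside those crops, but the arm never went near them.
- **Robot:** It is clear of everything, with the tip about 195 mm above the bench, beyond the open end of the collector.

One measurement disagreed. A depth-based rectangle around the collector came out too wide (169 mm against 118 mm), so I didn't use it. I took the pose from the lid, tab and yellow line, which agreed with each other.

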